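Close the cleaned grinding head of a grain mill and hold it shut

ROBOT

A 6-joint arm with a two-finger parallel gripper is mounted at the origin on the work surface. World frame = base frame: x ahead of the robot, y to its left, z up, the work surface at z = 0. Lengths are in m, angles in rad, forces in N, time in s.
With the tool pointing down it reaches from about 0.275 to 0.875 m from the base axis. Payload 12.5 kg.
Tool frame: the origin (TCP) lies at the very end of the fingers, on their centre line; the grasp point (between the pads) lies 19 mm behind it; x points along the fingers, y is the direction in which the jaws open and shut, and the axes are right-handed (so a half turn about x gives the same grasp; the last joint's range is limited). The gripper opens to 85 mm and grips with 20 to 120 N. Pads are 22 mm wide; open, the fingers measure 114 mm over their backs; the gripper's body (76 mm by 85 mm) begins 54 mm behind the grasp point. The pads swing forward as they close: fully open they stand 13 mm farther back than shut.
Start: joints at [-1.318, 0.351, 1.652, -0, 1.139, -0.085], TCP at [0.182, -0.519, 0.231] pointing down, gripper open.
Joint ranges: [-2.75, 2.75], [-0.79, 2.1], [0.01, 2.65], [-1.57, 4.71], [0.07, 3.14], [-2.87, 2.87]. Speed limits (rad/s): [2.22, 2.22, 2.79, 3.14, 3.14, 3.14].

INTERFACE

Orientations are given as a 3x3 rotation matrix whose columns are the frame's x, y, z axes.
In Python, from bench import manip gives the robot as it stands. Calls block until the motion is done:
- manip.move_ptp(position, orientation): joint-space move of the TCP to a pose.
- manip.move_l(position, attitude=None, max_speed=0.15): straight line of the TCP; attitude=None keeps the orientation; max_speed is the mean speed in m/s.
- manip.move_j(angles): joint-space move.
- manip.set_gripper(opening, effort=None): opening from 0.0 (shut) to 1.0 (fully open); effort is the grip in N (None keeps the last); returns when the fingers have stopped.
- manip.dwell(seconds).
- manip.inverse_kinematics(position, orientation): joint angles nearest the present ones, or None.
- manip.grab_frame(name): name is "scene" or "top" or "wrist"; returns (picture, depth): 384x512x3 uint8, red, green, blue; 384x512 float32, m along the optical axis (not along the pixel's ray), 0 where there is no reading.
- manip.get_calibration(name): a dict with "camera_matrix" (3x3 intrinsics, pixels), "R" (3x3) and "t" (3): a world point X has camera coordinates R X + t. Camera axes: x right, y down, z forward; pixel columns grow to the right and rows downward; lengths in m; the calibration is good to about 2 mm. A picture is of the moment at which its call begins: read the wrist's pose just before it. get_calibration takes no time and is no camera call; for the wrist camera it gives the pose at the moment of the call.
A pose or a line that the arm cannot do raises manip.Unreachable and nothing moves.
- manip.sign_off(): hands the job in, once; it reports no verdict.
Trained networks look in the newest picture that a camera, given by its name, has taken for a name from the list of things; names that differ only in an ending like _2 or _b are one class to them, and where a whole thing is asked for, a point or a joint stands for the part that bears it (a point fixed in the world has none). Each returns a list of dicts, best first, with "confidence" (0 to 1); they miss things now and then, are a little off and sometimes report something else, mostly with a low value. They report only what shows in the picture. A call takes as long as a camera call.
- manip.look_for(camera, name): "at" ([x, y, z] in m, in world coordinates, good to about 4 mm: the middle of the surface that is visible of it).
Readings, each from a call of its own:
- manip.current_time(): time.
- manip.current_qpos(): joint angles.
- manip.current_joint_vel(): joint speeds.
- manip.current_joint_torque(): joint torques, N m.
- manip.current_ee_pos(): TCP position.
- manip.current_tcp_rot(): TCP orientation.
- manip.current_force(): force on the tool from outside, world axes, zero at the start.
- manip.current_ft_torque(): the same for the moment, N m.
- manip.current_grip_width(): opening from 0.0 (shut) to 1.0 (fully open).
Only numpy, scipy, OpenCV 4.12 (cv2) and the standard library are available. Lean on these libraries where they do the work, as an engineer would, in place of code of your own. Each camera call takes 0.05 s, during which the arm holds its last target.

TASK

The grinding head of the grain mill has been cleaned and its rotor is back in place. First press both hinged bearing caps down until they snap shut and stay shut by themselves; then pick up the loose upper housing half (the part with the feed neck), set it over the rotor onto the two dowels of the lower half, and press it down until the rubber seal is squeezed flat and the two castings meet all round. Finish while still holding it pressed shut, so that a colleague can do up the swing bolts, and leave the sieve, tin, jar and brush where they are.

Things in the scene. Friction and masses are not known exactly. Their poses are not given: they have to be found in the camera images.
- lower_half: Fixed lower half of the grinding head: foot plate 190 x 240 mm, aluminium casting 80 mm long in y, 140 mm over its front and rear flanges in x; shaft along y with rotor (33 mm above the parting face, x +-33, y +-26 mm) and a bearing pedestal at y = +66 and -66 mm. Origin: on the bench under the casting's middle; x away from the robot, y along the shaft, z up. Place varies, yaw within 0.4 rad.
- parting (a point): Middle of the lower half's parting face, 85 mm above the bench; axes as lower_half. A black rubber seal (two strips at x = +-45 mm) stands 4 mm proud of the face and yields about 4.5 N per mm: the upper half's weight squeezes it by only about 1.3 mm; some 12 N more closes the gap, then metal meets metal.
- dowel_front (a point): Tip of the front dowel pin of the lower half, at x = -55, y = +22 mm from its middle: steel, 8 mm thick, stands 16 mm above the parting face, upper 6 mm tapered to a blunt tip of 3.6 mm.
- dowel_rear (a point): Tip of the rear dowel pin, the same, at x = +55, y = -22 mm.
- upper_half: Loose upper half, aluminium, 0.6 kg, upright on its parting face: barrel 80 mm in y, 43 mm high; flanges 12 mm thick, 140 mm over both in x. Feed neck on top, centred: 40 mm in x, 50 in y, top 110 mm above the parting face, free for 65 mm below its top. Origin: middle of the parting face. Fits with origin at the parting point and x along the lower half's x (or half a turn round). Yaw within 0.5 rad.
- neck_top (a point): Centre of the open top of the feed neck, 110 mm above the upper half's parting face.
- bore_front (a point): Centre of the front dowel bore in the underside of the upper half's front flange (x = -55, y = +22 mm from its middle): 10 mm wide, right through the 12 mm flange.
- bore_rear (a point): Centre of the rear dowel bore, the same, at x = +55, y = -22 mm.
- cap_left (a joint): Angle of the hinged bearing cap at the shaft's +y end (rad): 0 = shut, grows as it opens upwards; starts 0.6 to 1.2 open. The stiff hinge stays where it is left. The last 0.13 rad goes against a spring ball: about 8 N pressed down on the tab snaps it past, and the ball then keeps it shut.
- cap_right (a joint): The same for the cap at the shaft's -y end.
- cap_left_tab (a point): Middle of the top of the left cap's flat thumb tab, where it is pressed: 28 mm across the shaft by 22 mm along it, at the free end on the robot's side, 72 mm from the hinge. Moves with the cap; shut, it lies 96 mm above the bench at x = -35, y = +66 mm of the lower half. The post in front of it (holding the ball) is 5 mm lower.
- cap_left_hinge (a point): The left cap's hinge axis, on the side away from the robot: x = +37, y = +66 mm of the lower half, 90 mm above the bench; the axis is parallel to the shaft (y of lower_half).
- cap_right_tab (a point): The same for the right cap, y = -66 mm.
- cap_right_hinge (a point): The right cap's hinge axis, y = -66 mm.
- sieve: Round steel test sieve, 200 mm across, 48 mm high, standing loose beyond the work. Leave it. Origin: centre of its underside.
- tin: Small round aluminium moisture tin, 64 mm across, 30 mm high. Leave it. Origin: centre of its underside.
- jar: Closed glass sample jar, 76 mm across, 115 mm high. Leave it. Origin: centre of its underside.
- brush: Cleaning brush lying on the bench. Leave it. Origin: under its middle.

How it is judged:
By the outcome, as a careful person would: the job done as asked, in the order asked, and still so for the second after the job is handed in, while the arm keeps its last pose, push and grip.
It also fails if it takes over 64 s, if anything falls off the work surface, if the arm or the gripper's body presses on something with over 40 N, if the wrist force passes 120 N, or if a joint passes its speed limit or range.

## Working session

There is one attempt and no reset: what is moved stays moved. The work goes in short steps, each a Python script; the robot and the scene stay as the last script left them, time stands still between calls to the robot, and variables do not carry over. Pictures are saved under pics/ and viewed, and the job is handed in when it is done.

```bash
ls; mkdir -p pics; cat > look.py <<'E'
from bench import manip
import cv2, numpy as np
def snap(cam,fn):
    c=manip.get_calibration(cam); p,d=manip.grab_frame(cam)
    cv2.imwrite(fn,cv2.cvtColor(p,cv2.COLOR_RGB2BGR)); np.savez(fn.replace('png','npz'),p=p,d=d,**c)
    return p,d,c
E
python3 - <<'E'
from look import *
print(manip.current_time())
for c in ['scene','top']:
    snap(c,f'pics/{c}0.png')
    for n in ['lower_half','upper_half','neck_top','dowel_front','dowel_rear','bore_front','cap_left_tab','cap_right_tab','cap_left_hinge','cap_right_hinge','jar','tin','sieve','brush']:
        print(c,n,[(np.round(r['at'],3).tolist(),round(r['confidence'],2)) for r in manip.look_for(c,n)[:2]])
print(manip.current_time(),manip.current_force())
E
```

```text
pics
0.0
scene lower_half [([0.603, -0.168, 0.061], 0.62), ([0.584, -0.09, 0.132], 0.23)]
scene upper_half [([0.579, 0.129, 0.031], 0.58)]
scene neck_top [([0.577, 0.129, 0.035], 0.94)]
scene dowel_front [([0.601, -0.174, 0.063], 0.97), ([0.631, 0.44, 0.082], 0.72)]
scene dowel_rear [([0.6, -0.169, 0.058], 0.56)]
scene bore_front [([0.577, 0.126, 0.038], 0.8)]
scene cap_left_tab [([0.583, -0.087, 0.132], 0.57), ([0.635, 0.436, 0.085], 0.53)]
scene cap_right_tab [([0.614, -0.217, 0.143], 0.5)]
scene cap_left_hinge [([0.587, -0.09, 0.132], 0.6)]
scene cap_right_hinge [([0.612, -0.219, 0.144], 0.55)]
scene jar [([0.632, 0.437, 0.081], 0.64), ([0.613, -0.22, 0.143], 0.58)]
scene tin [([0.382, -0.014, 0.03], 0.71)]
scene sieve [([0.771, 0.024, 0.021], 0.81), ([0.586, -0.088, 0.13], 0.55)]
scene brush [([0.58, -0.459, 0.018], 0.64), ([0.384, -0.01, 0.031], 0.5)]
top lower_half [([0.563, -0.148, 0.051], 0.67), ([0.567, -0.087, 0.129], 0.36)]
top upper_half [([0.555, 0.135, 0.023], 0.92)]
top neck_top [([0.556, 0.138, 0.024], 0.85)]
top dowel_front [([0.564, -0.146, 0.052], 0.71), ([0.568, -0.088, 0.128], 0.7)]
top dowel_rear [([0.604, -0.217, 0.147], 0.64), ([0.558, 0.138, 0.025], 0.61)]
top bore_front [([0.557, 0.136, 0.025], 0.57), ([0.605, -0.216, 0.15], 0.57)]
top cap_left_tab [([0.569, -0.087, 0.133], 0.77)]
top cap_right_tab [([0.767, 0.028, 0.02], 0.65), ([0.605, -0.218, 0.15], 0.51)]
top cap_left_hinge [([0.556, 0.136, 0.024], 0.71), ([0.568, -0.09, 0.133], 0.54)]
top cap_right_hinge [([0.61, -0.22, 0.147], 0.53), ([0.57, -0.462, 0.013], 0.47)]
top jar [([0.612, 0.438, 0.111], 0.78)]
top tin [([0.377, -0.011, 0.028], 0.92)]
top sieve [([0.77, 0.025, 0.022], 0.97)]
top brush [([0.57, -0.461, 0.017], 0.72), ([0.564, -0.147, 0.054], 0.53)]
1.5 [-0.0987811   0.70045965 -0.05433535]
```

View pics/scene0.png

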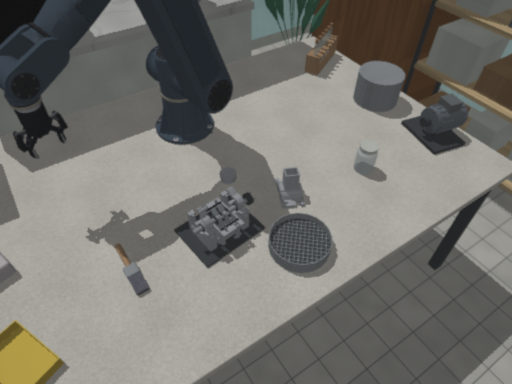

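View pics/top0.png

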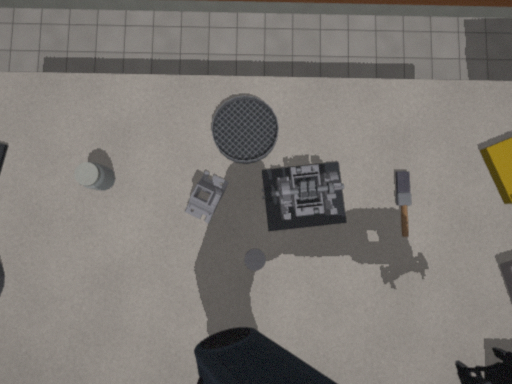

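The scene and top pictures show the lower half at top pixel (305,195), the upper half at (207,195), the sieve close beyond them at (245,128), and the tin at (254,259). Next, wrist views from close up.

```bash
python3 - <<'E'
from look import *
c=manip.get_calibration('wrist'); R=manip.current_tcp_rot(); p=manip.current_ee_pos()
print(np.round(R,3),p); C=-c['R'].T@c['t']
print('cam in tcp',R.T@(C-p),'\n',np.round(R.T@c['R'].T,3)); print(c['camera_matrix'])
c=manip.get_calibration('top');print(-c['R'].T@c['t'],np.round(c['R'],3),c['camera_matrix'][0,0])
# tool down, jaw direction along world y
for R in [np.array([[0,0,1],[0,1,0],[-1,0,0.]]),np.array([[0,0,-1],[0,-1,0],[-1,0,0.]]),np.array([[0,1,0],[0,0,-1],[-1,0,0.]]),np.array([[0,-1,0],[0,0,1],[-1,0,0.]])]:
    print(np.linalg.det(R),manip.inverse_kinematics([.55,-.15,.35],R))
E
```

```text
[[ 0.     0.331 -0.943]
 [-0.    -0.943 -0.331]
 [-1.     0.     0.   ]] [ 0.18230782 -0.51889882  0.23131822]
cam in tcp [-0.14258564  0.00087301 -0.07418358] 
 [[ 0.    -0.29   0.957]
 [ 1.     0.    -0.   ]
 [-0.     0.957  0.29 ]]
[[318.42945469   0.         259.03898053]
 [  0.         318.42945469 194.62306201]
 [  0.           0.           1.        ]]
[0.49009413 0.00339411 1.0819664 ] [[ 0.014 -1.     0.012]
 [-0.996 -0.015 -0.091]
 [ 0.091 -0.011 -0.996]] 351.80818410247656
1.0 [-3.47909161e-01  2.96626349e-01  1.43390923e+00 -4.44089210e-16
  1.41105708e+00 -1.91870549e+00]
1.0 [-3.47909161e-01  2.96626349e-01  1.43390923e+00 -4.44089210e-16
  1.41105708e+00  1.22288717e+00]
1.0 [-3.47909161e-01  2.96626349e-01  1.43390923e+00 -4.44089210e-16
  1.41105708e+00 -3.47909161e-01]
1.0 [-3.47909161e-01  2.96626349e-01  1.43390923e+00 -4.44089210e-16
  1.41105708e+00  2.79368349e+00]
```

```bash
python3 - <<'E'
from look import *
R1=np.array([[0,0,1],[0,1,0],[-1,0,0.]])
manip.move_ptp([.52,-.155,.32],R1); snap('wrist','pics/wl.png')
for n in ['lower_half','dowel_front','cap_left_tab','cap_right_tab']:
    print(n,[(np.round(r['at'],3).tolist(),round(r['confidence'],2)) for r in manip.look_for('wrist',n)[:2]])
manip.move_ptp([.52,.135,.32],R1); snap('wrist','pics/wu.png')
for n in ['upper_half','neck_top']:
    print(n,[(np.round(r['at'],3).tolist(),round(r['confidence'],2)) for r in manip.look_for('wrist',n)[:2]])
print(manip.current_time(),manip.current_force())
for f in ['wl','wu']:
    im=cv2.imread(f'pics/{f}.png'); cv2.imwrite(f'pics/{f}_b.png',cv2.resize(im,None,fx=1.55,fy=1.55,interpolation=cv2.INTER_CUBIC))
E
```

```text
lower_half [([0.551, -0.152, 0.072], 0.89), ([0.376, -0.008, 0.033], 0.49)]
dowel_front [([0.556, -0.151, 0.071], 0.67), ([0.564, -0.09, 0.135], 0.65)]
cap_left_tab [([0.596, -0.216, 0.148], 0.71), ([0.562, -0.084, 0.135], 0.66)]
cap_right_tab [([0.598, -0.217, 0.148], 0.95)]
upper_half [([0.541, 0.141, 0.034], 0.59)]
neck_top [([0.551, -0.096, 0.07], 0.6), ([0.543, 0.142, 0.033], 0.57)]
4.85 [-0.40176185 -0.52880997  0.61453451]
```

View pics/wl_b.png

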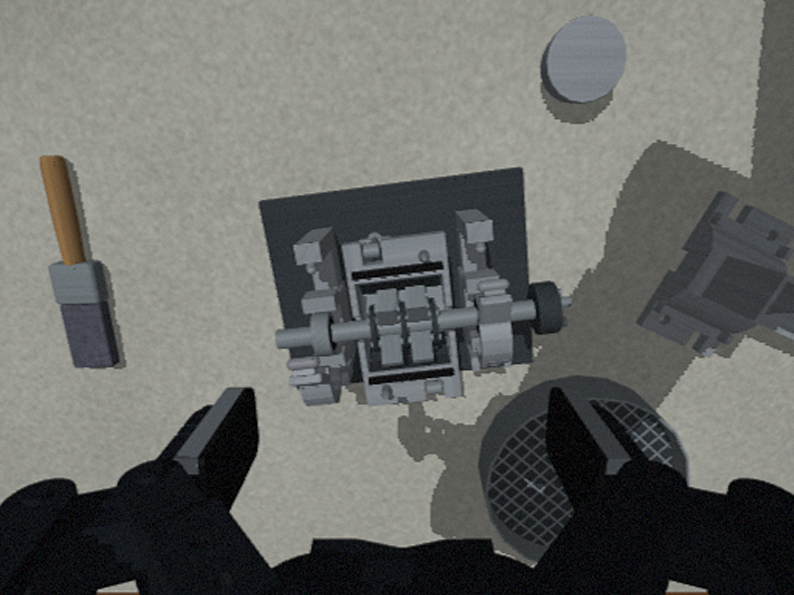

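View pics/wu_b.png

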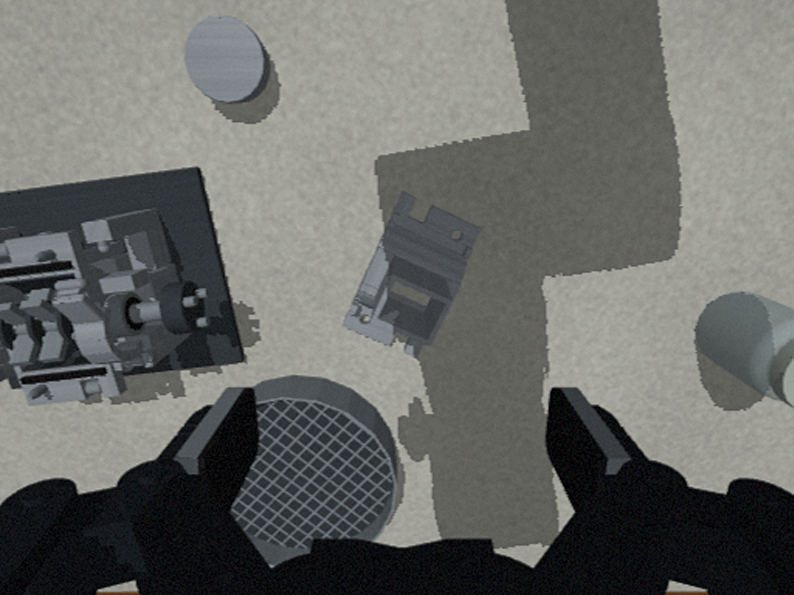

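The wrist picture of the lower half shows the foot plate with its corners at (261,201) and (522,168), the dowels at about (372,240) and (435,385), the seals as black strips, and both caps standing open. The second shows the upper half with its neck at about (410,290). I'll rectify both to measure the poses.

```bash
cat > ortho.py <<'E'
import numpy as np,cv2
def load(f):
    z=np.load(f'pics/{f}.npz'); return z
def cloud(z):
    K=z['camera_matrix'];d=z['d'];h,w=d.shape
    u,v=np.meshgrid(np.arange(w),np.arange(h))
    P=np.stack([(u-K[0,2])/K[0,0]*d,(v-K[1,2])/K[1,1]*d,d],-1)
    return (P-z['t'])@z['R'], d>0
def ortho(z,h,x0,y0,n=560,mm=.4):
    # rows: x ascending downwards; cols: y ascending to right ; world plane z=h
    r,c=np.meshgrid(np.arange(n),np.arange(n),indexing='ij')
    X=np.stack([x0+(r-n/2)*mm/1e3,y0+(c-n/2)*mm/1e3,np.full(r.shape,h)],-1)
    q=X@z['R'].T+z['t'];K=z['camera_matrix']
    u=(K[0,0]*q[...,0]/q[...,2]+K[0,2]).astype(np.float32);v=(K[1,1]*q[...,1]/q[...,2]+K[1,2]).astype(np.float32)
    return cv2.remap(cv2.cvtColor(z['p'],cv2.COLOR_RGB2BGR),u,v,cv2.INTER_CUBIC)
E
python3 - <<'E'
from ortho import *
for f,h,x,y in [('wl',.085,.56,-.15),('wu',.012,.55,.14)]:
    z=load(f); o=ortho(z,h,x,y)
    P,m=cloud(z)
    print(f, 'bench z std', [ (round(np.median(P[20:40,a:a+20,2]),4), round(P[20:40,a:a+20,2].std(),4)) for a in (60,250)])
    cv2.imwrite(f'pics/{f}_o.png',o)
    n=280;mm=.8;H=np.full((n,n),-1.)
    i=((P[...,0]-x)*1e3/mm+n/2).astype(int);j=((P[...,1]-y)*1e3/mm+n/2).astype(int)
    ok=m&(i>=0)&(i<n)&(j>=0)&(j<n); np.maximum.at(H,(i[ok],j[ok]),P[...,2][ok])
    H=cv2.dilate(H,np.ones((2,2)))
    cv2.imwrite(f'pics/{f}_h.png',cv2.resize(cv2.applyColorMap((np.clip(H/.16,0,1)*255).astype(np.uint8),cv2.COLORMAP_TURBO),(560,560),interpolation=cv2.INTER_NEAREST))
E
```

```text
wl bench z std [(np.float64(-0.0001), np.float64(0.0009)), (np.float64(0.0), np.float64(0.0231))]
wu bench z std [(np.float64(-0.0001), np.float64(0.0326)), (np.float64(-0.0001), np.float64(0.0231))]
```

View pics/wl_o.png

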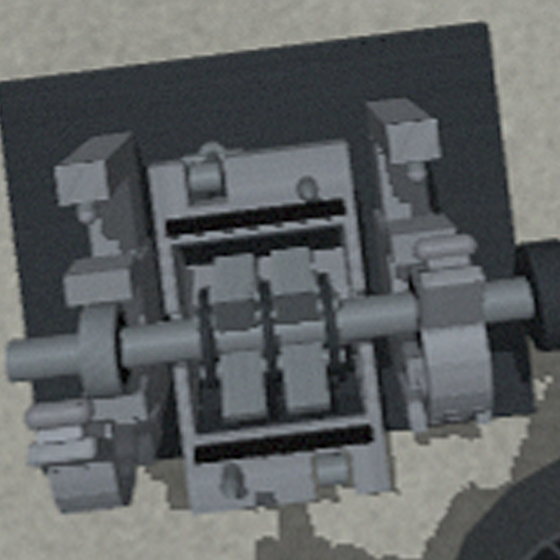

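View pics/wl_h.png

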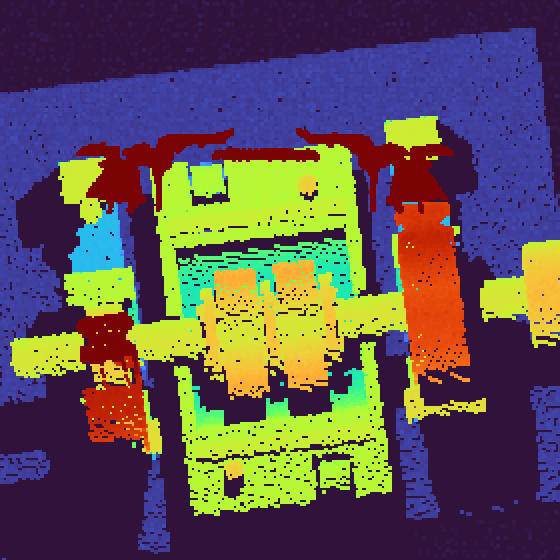

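View pics/wu_o.png

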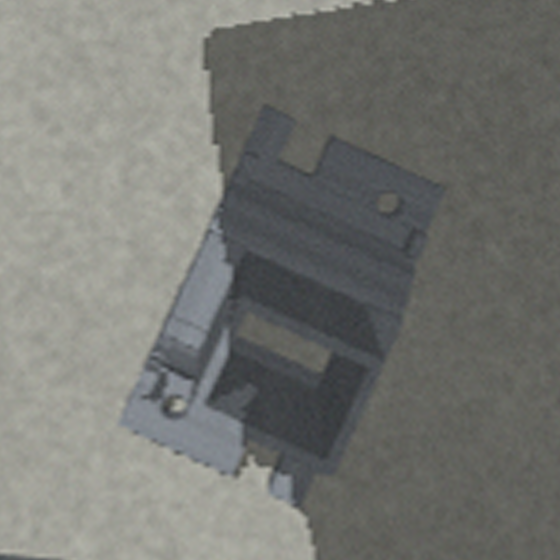

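View pics/wu_h.png

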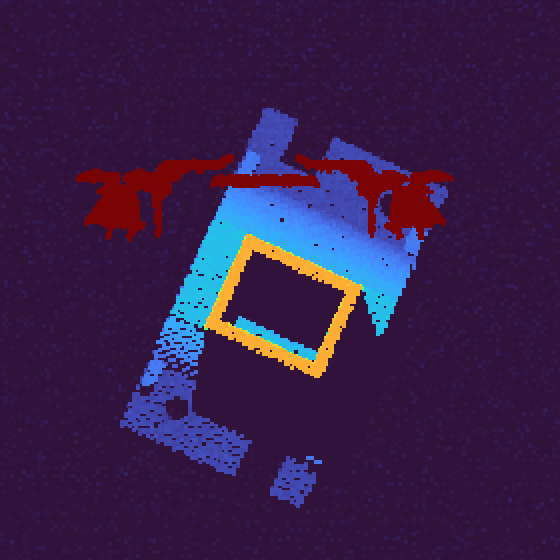

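```bash
cat > fit.py <<'E'
from ortho import *
from scipy.optimize import minimize
z=load('wl');P,m=cloud(z);Q=P[m]
def box(Q,c,r): return Q[(abs(Q[:,:2]-c)<r).all(1)]
def loc(Q,c,a):
    R=np.array([[np.cos(a),-np.sin(a)],[np.sin(a),np.cos(a)]]); L=Q.copy(); L[:,:2]=(Q[:,:2]-c)@R; return L
# lower: iterate edges of parting face
c=np.array([.5788,-.154]);a=.124
B=box(Q,c,.15)
for it in range(4):
    L=loc(B,c,a); F=L[(abs(L[:,2]-.085)<.0025)&(abs(L[:,1])<.05)&(abs(L[:,0])<.08)]
    # side edges y extent per x-bin on flanges; front/rear edges per y-bin
    res=[]
    def edge(F,ax,lo,hi,sgn):
        o=1-ax; pts=[]
        for b in np.arange(lo,hi,.002):
            s=F[(F[:,o]>=b)&(F[:,o]<b+.002)]
            if len(s)>3: pts.append((b+.001,(s[:,ax]*sgn).max()*sgn))
        pts=np.array(pts); k=np.polyfit(pts[:,0],pts[:,1],1); r=abs(np.polyval(k,pts[:,0])-pts[:,1])<.0012
        k=np.polyfit(pts[r,0],pts[r,1],1); return k,r.sum()
    S=F[(abs(F[:,0])>.045)&(abs(F[:,1])<.0425)]
    S1=F[(abs(F[:,1])<.0425)]
    kf=edge(S1,0,-.034,.034,-1);kr=edge(S1,0,-.034,.034,1)
    kl=edge(S,1,-.066,-.046,1);kR=edge(S,1,-.066,-.046,-1)
    kl2=edge(S,1,.046,.066,1);kR2=edge(S,1,.046,.066,-1)
    print('a',round(a,4),'c',c.round(4),'front',kf,'rear',kr,'\n +y',kl,kl2,'-y',kR,kR2)
    D=[L[(np.hypot(L[:,0]-s*.055,L[:,1]+s*.022)<.006)&(L[:,2]>.0955)][:,:3] for s in(-1,1)]
    print('dowels',[ (d[:,:2].mean(0).round(4),(d[:,:2].min(0)+d[:,:2].max(0)).round(4)/2,d[:,2].max().round(4),len(d)) for d in D])
    a-= np.mean([kf[0][0],kr[0][0]])*.8
L=loc(B,c,a)
for s in(1,-1):
    T=L[(abs(L[:,1]-s*.066)<.009)&(L[:,2]>.1)&(L[:,0]<.06)&(L[:,2]<.2)]
    for b in np.arange(-.06,.06,.005):
        q=T[(T[:,0]>=b)&(T[:,0]<b+.005)]
        if len(q): print(s,round(b*1e3),len(q),q[:,2].min().round(4),np.median(q[:,2]).round(4),q[:,2].max().round(4), (q[:,1].mean()).round(3))
E
python3 fit.py
```

```text
a 0.124 c [ 0.5788 -0.154 ] front (array([-0.0531232 , -0.06791839]), np.int64(15)) rear (array([-0.07165118,  0.06911063]), np.int64(15)) 
 +y (array([-0.0418402 ,  0.03690819]), np.int64(11)) (array([-0.00426623,  0.03985427]), np.int64(11)) -y (array([ 0.00655146, -0.039094  ]), np.int64(11)) (array([ 0.02848951, -0.04101379]), np.int64(11))
dowels [(array([-0.0551,  0.0217]), array([-0.0545,  0.0217]), np.float64(0.1021), 32), (array([ 0.0544, -0.0216]), array([ 0.05475, -0.02145]), np.float64(0.1021), 28)]
a 0.1739 c [ 0.5788 -0.154 ] front (array([ 0.04102993, -0.06903409]), np.int64(18)) rear (array([0.02550786, 0.06974685]), np.int64(15)) 
 +y (array([-0.00619489,  0.04172755]), np.int64(10)) (array([-0.03712468,  0.03885819]), np.int64(11)) -y (array([-0.06723842, -0.04048852]), np.int64(11)) (array([ 0.01985948, -0.04301231]), np.int64(11))
dowels [(array([-0.054 ,  0.0244]), array([-0.05335,  0.0244 ]), np.float64(0.1021), 32), (array([ 0.0532, -0.0243]), array([ 0.0536, -0.0242]), np.float64(0.1021), 28)]
a 0.1473 c [ 0.5788 -0.154 ] front (array([ 0.01485866, -0.06896325
[... 1226 characters left out ...]
.1293 0.1315 0.134 0.066
1 -5 80 0.13 0.1319 0.1336 0.066
1 0 76 0.1314 0.1333 0.1366 0.066
1 5 64 0.1323 0.1336 0.1349 0.066
1 10 62 0.1311 0.1324 0.1351 0.066
1 15 47 0.1287 0.1308 0.1329 0.066
1 20 43 0.1016 0.1273 0.1291 0.066
1 25 14 0.1177 0.1248 0.1257 0.066
1 30 5 0.1137 0.1152 0.1167 0.069
-1 -15 97 0.1001 0.1668 0.1698 -0.066
-1 -10 112 0.1001 0.1659 0.1691 -0.066
-1 -5 135 0.1005 0.1664 0.1686 -0.066
-1 0 119 0.1005 0.1661 0.17 -0.065
-1 5 40 0.1 0.1018 0.164 -0.064
-1 10 13 0.1005 0.1474 0.1541 -0.065
-1 15 62 0.1452 0.1463 0.1476 -0.066
-1 20 71 0.1005 0.1452 0.1468 -0.065
-1 25 66 0.1027 0.1423 0.146 -0.063
-1 30 70 0.1064 0.1383 0.1424 -0.063
-1 35 8 0.1157 0.137 0.1378 -0.063
```

```bash
cat > caps.py <<'E'
from look import *
C=np.array([.5790,-.154]);A=.13
ca,sa=np.cos(A),np.sin(A)
RL=np.array([[ca,-sa,0],[sa,ca,0],[0,0,1.]])
R1=np.array([[0,0,1],[0,1,0],[-1,0,0.]])
RT=RL@R1
def W(x,y,z): return np.r_[C+RL[:2,:2]@[x,y],z]
def tip(th,s,up=0):
    re=.083-.006*min(th,1.2)
    x=.037-re*np.cos(th)+.006*np.sin(th); z=.09+re*np.sin(th)+.006*np.cos(th)
    return W(x+.011,s*.066,z+up)
def press(s,th0):
    ths=np.r_[np.arange(th0+.18,.12,-.12),.06,0]
    manip.move_ptp(tip(ths[0],s,.04),RT); manip.move_l(tip(ths[0],s),max_speed=.15)
    f0=np.array(manip.current_force()); log=[]
    for th in ths[1:]:
        manip.move_l(tip(th,s),max_speed=.08); f=np.array(manip.current_force())-f0; log.append((round(th,2),f.round(1).tolist()))
        if np.linalg.norm(f)>30: print('STOP');break
    print(log)
    for k in range(1,7):
        if f[2]>14: break
        manip.move_l(tip(0,s,-.0007*k),max_speed=.02); f=np.array(manip.current_force())-f0; print(k,f.round(1),manip.current_ee_pos()[2].round(4))
    manip.move_l(tip(0,s,.06)); print(manip.current_time())
E
python3 - <<'E'
from caps import *
manip.set_gripper(0.0,60)
press(1,.63)
snap('wrist','pics/c1.png')
im=cv2.imread('pics/c1.png'); cv2.imwrite('pics/c1_b.png',cv2.resize(im,None,fx=1.55,fy=1.55))
E
```

```text
[(np.float64(0.69), [1.0, -0.7, 0.3]), (np.float64(0.57), [0.8, -1.2, -0.6]), (np.float64(0.45), [0.4, -0.1, 0.0]), (np.float64(0.33), [-0.3, 0.4, -0.2]), (np.float64(0.21), [1.0, -0.6, -0.7]), (np.float64(0.06), [-0.1, -0.2, -0.2]), (np.float64(0.0), [1.2, -0.0, 0.2])]
1 [-1.8 -1.7  3. ] 0.0957
2 [-4.   0.3  9.8] 0.0953
3 [-6.6  0.5 16.7] 0.0951
10.2917
```

View pics/c1_b.png

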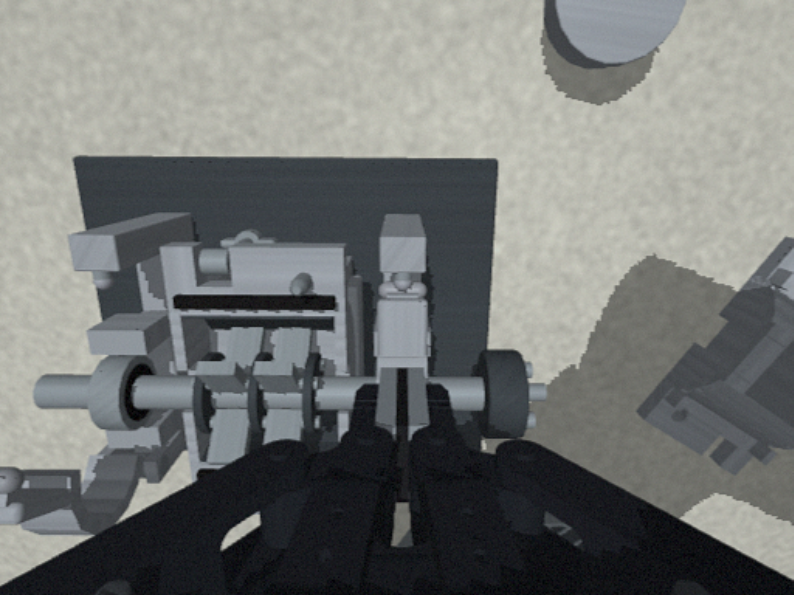

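The left cap lies down at (402,330), and contact went hard at z = 0.0953, which matches the 96 mm shut height. The right cap is still open at (60,500), so it's next.

```bash
python3 - <<'E'
from caps import *
press(-1,1.06)
manip.move_ptp([.51,-.165,.30],RT); snap('wrist','pics/c2.png')
im=cv2.imread('pics/c2.png'); cv2.imwrite('pics/c2_b.png',cv2.resize(im,None,fx=1.55,fy=1.55))
from ortho import *
P,m=cloud(load('c2')); L=P[m].copy(); L[:,:2]=(L[:,:2]-C)@RL[:2,:2]
for s in(1,-1):
    T=L[(abs(L[:,1]-s*.066)<.008)&(L[:,2]>.08)&(abs(L[:,0])<.08)&(L[:,2]<.16)]
    print(s,[(round(b*1e3),np.median(q[:,2]).round(4)) for b in np.arange(-.075,.06,.005) for q in [T[(T[:,0]>=b)&(T[:,0]<b+.005)]] if len(q)>5])
E
```

```text
[(np.float64(1.12), [0.1, 0.1, -0.3]), (np.float64(1.0), [0.9, 0.4, -0.6]), (np.float64(0.88), [0.3, 0.2, -0.9]), (np.float64(0.76), [0.7, -1.1, -0.6]), (np.float64(0.64), [0.1, 0.5, -0.5]), (np.float64(0.52), [0.2, -0.6, -0.5]), (np.float64(0.4), [0.8, 0.7, -0.2]), (np.float64(0.28), [1.1, -0.2, -0.4]), (np.float64(0.16), [0.5, -0.7, -0.0]), (np.float64(0.06), [-0.2, -0.5, -1.7]), (np.float64(0.0), [-0.4, -1.1, -1.0])]
1 [-1.6  0.5  3.4] 0.0956
2 [-4.6  0.5  9.6] 0.0954
3 [-5.4  1.1 15.1] 0.0952
15.6667
1 [(-75, np.float64(0.0904)), (-70, np.float64(0.0907)), (-65, np.float64(0.0907)), (-60, np.float64(0.09)), (-55, np.float64(0.0859)), (-50, np.float64(0.0932)), (-45, np.float64(0.0956)), (-40, np.float64(0.0957)), (-35, np.float64(0.0955)), (-30, np.float64(0.0958)), (-25, np.float64(0.0968)), (-20, np.float64(0.1028)), (-15, np.float64(0.107)), (-10, np.float64(0.1092)), (-5, np.float64(0.1103)), (0, np.float64(0.1103)), (5, np.float64(0.1097)), (10, np.float64(0.1076)), (15, np.float64(0.1057)), (20, np.float64(0.0986)), (25, np.float64(0.0939)), (30, np.float64(0.0942)), (35, np.float64(0.0957)), (40, np.float64(0.0955))]
-1 [(-75, np.float64(0.0906)), (-70, np.float64(0.0904)), (-65, np.float64(0.0904)), (-60, np.float64(0.0896)), (-55, np.float64(0.0857)), (-50, np.float64(0.0948)), (-45, np.float64(0.0957)), (-40, np.float64(0.0958)), (-35, np.float64(0.0959)), (-30, np.float64(0.0958)), (-25, np.float64(0.0975)), (-20, np.float64(0.1038)), (-15, np.float64(0.107)), (-10, np.float64(0.1094)), (-5, np.float64(0.1104)), (0, np.float64(0.1105)), (5, np.float64(0.1094)), (10, np.float64(0.1068)), (15, np.float64(0.1041)), (20, np.float64(0.0983)), (25, np.float64(0.0939)), (30, np.float64(0.0944)), (35, np.float64(0.0957)), (40, np.float64(0.0941))]
```

View pics/c2_b.png

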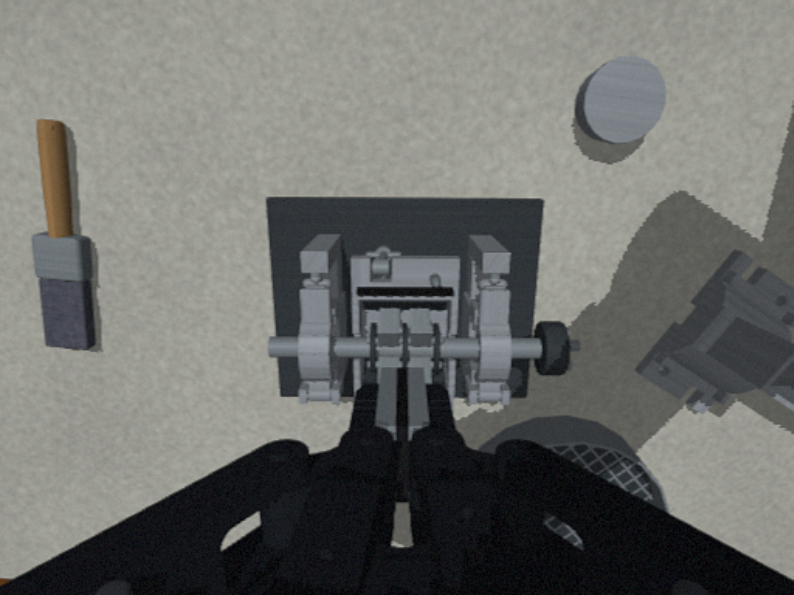

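Both tabs now read 95.7 mm and lie flat, so both caps are shut. The front plate edge is horizontal from (267,198) to (544,198), which confirms the yaw of 0.13. Next is the pose of the upper half.

```bash
python3 - <<'E'
from ortho import *
import numpy as np
A=.13;C=np.array([.579,-.154]);R=np.array([[np.cos(A),-np.sin(A)],[np.sin(A),np.cos(A)]])
for f in['wl','c2']:
    P,m=cloud(load(f));L=P[m].copy();L[:,:2]=(L[:,:2]-C)@R
    for s in(-1,1):
        d=L[(np.hypot(L[:,0]-s*.055,L[:,1]+s*.022)<.007)&(L[:,2]>.0993)&(L[:,2]<.106)]
        if len(d): print(f,s,len(d),(d.mean(0)*1e3).round(2),(d.min(0)[:2]*1e3).round(1),(d.max(0)[:2]*1e3).round(1))
    T=[]
    for s in(1,-1):
        t=L[(abs(L[:,1]-s*.066)<.02)&(abs(L[:,0])<.045)&(L[:,0]>-.045)&(L[:,0]<-.022)&(abs(L[:,2]-.096)<.003)]
        if f=='c2': print('tab',s,(np.percentile(t[:,1],[2,98])*1e3).round(1))
P,m=cloud(load('wu'));Q=P[m]
k=(abs(Q[:,2]-.11)<.003)&(abs(Q[:,0]-.559)<.05)&(abs(Q[:,1]-.141)<.05)
q=Q[k];print(len(q),q[:,2].mean());r=cv2.minAreaRect((q[:,:2]*1e3).astype(np.float32));print('rim',r)
for f0 in['z flange']:
    k=(abs(Q[:,2]-.012)<.002)&(abs(Q[:,0]-.559)<.09)&(abs(Q[:,1]-.141)<.09)
    q=Q[k];print(len(q));r=cv2.minAreaRect((q[:,:2]*1e3).astype(np.float32));print('flange',r)
    a=-.431
    for a in(-.40,-.415,-.431,-.445):
        Ra=np.array([[np.cos(a),-np.sin(a)],[np.sin(a),np.cos(a)]]);l=(q[:,:2]-[.5594,.1408])@Ra
        print(a,(np.percentile(l,[.3,1,99,99.7],axis=0)*1e3).round(1).tolist())
z=load('wu');o=ortho(z,.012,.5594,.1408,n=600,mm=.28)
M=cv2.getRotationMatrix2D((300,300),np.degrees(-.431)*-1*-1,1)
cv2.imwrite('pics/wu_o2.png',cv2.warpAffine(o,M,(600,600)))
z=load('wl');o=ortho(z,.101,.579,-.154,n=600,mm=.28)
cv2.imwrite('pics/wl_o2.png',cv2.warpAffine(o,cv2.getRotationMatrix2D((300,300),np.degrees(.13),1),(600,600)))
E
```

```text
wl -1 17 [-54.81  22.2  100.64] [-57.2  20.1] [-52.6  24.8]
wl 1 13 [ 54.98 -22.24 100.88] [ 53.  -24.9] [ 57.1 -19.8]
c2 -1 20 [-54.78  22.25 100.53] [-57.4  19.6] [-51.6  25.1]
tab 1 [55.4 76.4]
tab -1 [-76.1 -55. ]
536 0.1098081627751195
rim ((560.6800537109375, 141.00701904296875), (50.143280029296875, 40.6630859375), 65.25273132324219)
1409
flange ((560.682373046875, 141.09097290039062), (79.93058013916016, 140.18203735351562), 65.32953643798828)
-0.4 [[-69.5, -40.6], [-68.6, -39.9], [70.3, 41.0], [71.4, 42.1]]
-0.415 [[-69.1, -39.7], [-68.6, -39.1], [70.3, 40.0], [71.0, 41.3]]
-0.431 [[-69.0, -39.1], [-68.7, -38.8], [70.4, 39.9], [70.9, 40.4]]
-0.445 [[-69.1, -39.6], [-68.7, -39.0], [70.3, 39.8], [71.0, 41.0]]
```

View pics/wu_o2.png

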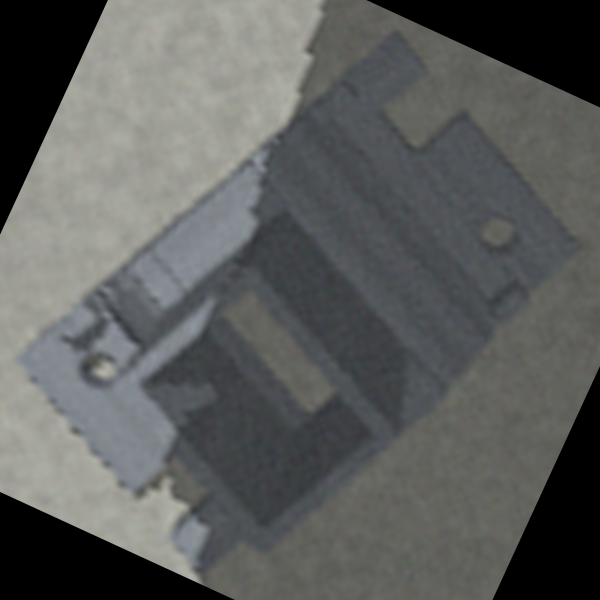

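View pics/wl_o2.png

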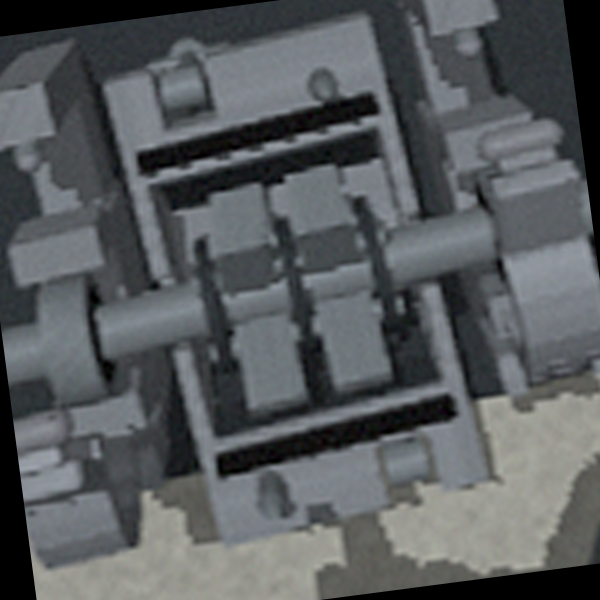

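The fits agree: rim and flange give (0.5607, 0.1410) with yaw -0.431. The dowels put the lower half at (0.579, -0.154) with yaw about 0.128. Next I grasp the neck.

```bash
sed -i 's/^C=.*/C=np.array([.5791,-.1540]);A=.128/' caps.py; cat > up.py <<'E'
from caps import *
def rz(a): return np.array([[np.cos(a),-np.sin(a),0],[np.sin(a),np.cos(a),0],[0,0,1.]])
U=np.array([.5607,.1410]);AU=-.431;G=.042
RU=rz(AU)@R1
E
python3 - <<'E'
from up import *
manip.set_gripper(1.0,60)
manip.move_ptp(np.r_[U,.19],RU)
manip.move_l(np.r_[U,.110-G],max_speed=.12)
print('before',manip.current_force())
manip.set_gripper(0.0,100)
print(manip.current_grip_width(),manip.current_force(),manip.current_time())
manip.move_l(np.r_[U,.068+.14],max_speed=.15)
print(manip.current_grip_width(),manip.current_force(),manip.current_time())
manip.move_ptp(W(0,0,.085+.05+.110-G),RT)
snap('wrist','pics/h1.png');snap('scene','pics/h1s.png')
im=cv2.imread('pics/h1.png'); cv2.imwrite('pics/h1_b.png',cv2.resize(im,None,fx=1.55,fy=1.55))
print(manip.current_force(),manip.current_time())
E
```

```text
before [-0.40471257  0.15655539  0.02710785]
0.5688082032599857 [-1.69460702 -1.43331557  5.67332964] 20.0417
0.5760659655446984 [ 0.63356346  0.50106737 -6.20412453] 21.125
[-0.0681584   0.63658622 -5.45662337] 22.3583
```

View pics/h1_b.png

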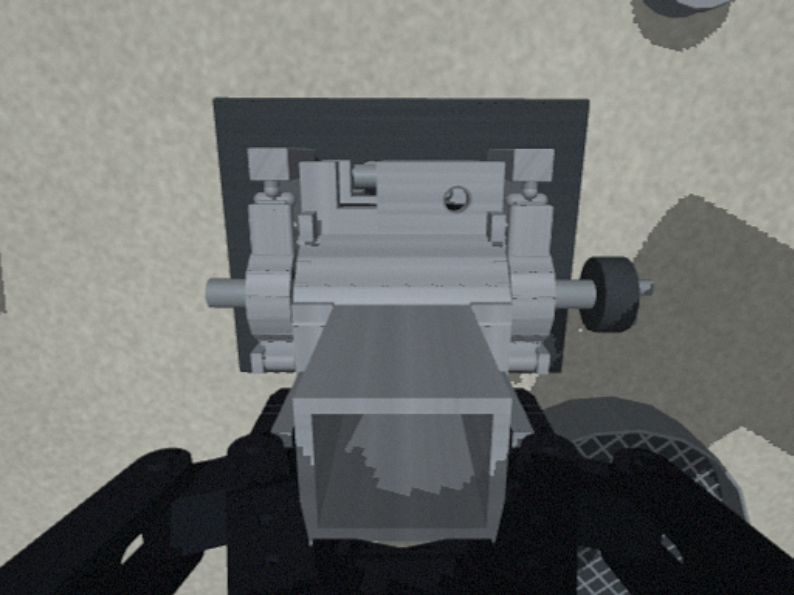

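View pics/h1s.png

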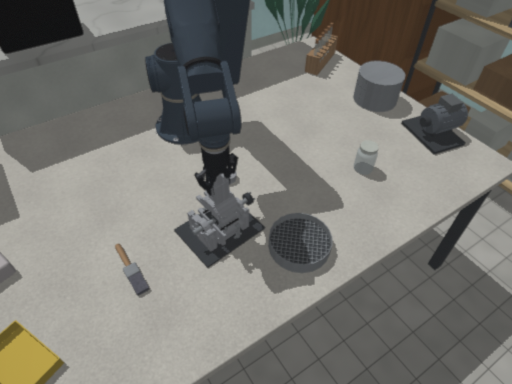

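The wrist picture shows the neck held squarely with its rim at (403,470). The front bore is at (456,198), and the dowel shows through it. I'll measure the held pose from the depth.

```bash
cat > held.py <<'E'
from ortho import *
def held(f,zb,C,A,save=None):
    z=load(f);P,m=cloud(z);R=np.array([[np.cos(A),-np.sin(A)],[np.sin(A),np.cos(A)]])
    L=P[m].copy();L[:,:2]=(L[:,:2]-C)@R; L[:,2]-=zb
    q=L[(abs(L[:,2]-.11)<.003)&(abs(L[:,0])<.035)&(abs(L[:,1])<.04)]
    r=cv2.minAreaRect((q[:,:2]*1e3).astype(np.float32)); print('rim',len(q),r)
    k=q-q.mean(0); print('rim z',q[:,2].mean(),'slopes',np.linalg.lstsq(np.c_[k[:,:2],np.ones(len(k))],k[:,2],rcond=None)[0][:2])
    q=L[(abs(L[:,2]-.012)<.004)&(L[:,0]<-.045)&(abs(L[:,1])<.045)&(L[:,0]>-.08)]
    k=q-q.mean(0);print('flange z',len(q),q[:,2].mean(),'slopes',np.linalg.lstsq(np.c_[k[:,:2],np.ones(len(k))],k[:,2],rcond=None)[0][:2],
      'edges x',np.percentile(q[:,0],[.5]),'y',np.percentile(q[:,1],[.5,99.5]))
    # front edge slope
    b=[(y,q[(abs(q[:,1]-y)<.002),0].min()) for y in np.arange(-.036,.037,.004) if (abs(q[:,1]-y)<.002).sum()>5]
    b=np.array(b);b=b[b[:,1]<-.065]; print('front edge',np.polyfit(b[:,0],b[:,1],1))
    # bore: ortho on flange top plane
    n=400;mm=.1;rr,cc=np.meshgrid(np.arange(n),np.arange(n),indexing='ij')
    l=np.stack([-.055+(rr-n/2)*mm/1e3,.022+(cc-n/2)*mm/1e3],-1)
    X=np.concatenate([l@R.T+C,np.full((n,n,1),zb+.012)],-1); c=X@z['R'].T+z['t'];K=z['camera_matrix']
    u=(K[0,0]*c[...,0]/c[...,2]+K[0,2]).astype(np.float32);v=(K[1,1]*c[...,1]/c[...,2]+K[1,2]).astype(np.float32)
    o=cv2.remap(cv2.cvtColor(z['p'],cv2.COLOR_RGB2BGR),u,v,cv2.INTER_CUBIC)
    if save: cv2.circle(o,(200,200),50,(0,0,255),1); cv2.imwrite(save,o)
E
python3 - <<'E'
from held import *
held('h1',.135,np.array([.5791,-.1540]),.128,'pics/h1_bore.png')
E
```

```text
rim 5399 ((-0.2780265808105469, 0.01900482177734375), (41.29621887207031, 74.89151000976562), 0.14369644224643707)
rim z 0.10884516734882492 slopes [-0.00465712 -0.00034519]
flange z 4355 0.010999948887578324 slopes [0.0019067  0.00025235] edges x [-0.07014183] y [-0.03918337  0.03997762]
front edge [-0.00015108 -0.07014694]
```

View pics/h1_bore.png

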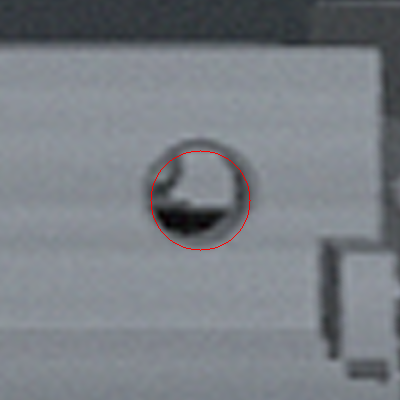

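The held pose agrees within 1 mm, with tilt below 0.005. The bore shows at (197,192) against its nominal (200,200) at 0.1 mm/px. I'll lower it while watching the force.

```bash
cat > down.py <<'E'
from up import *
OFF=.069
def go(zb,sp=.04,dx=0,dy=0): manip.move_l(W(dx,dy,zb+OFF),max_speed=sp); return np.array(manip.current_force())
E
python3 - <<'E'
from down import *
f0=np.array(manip.current_force()); print(f0.round(1))
go(.104,.08)
for zb in [.101,.099,.097,.095,.093,.091,.0895]:
    f=go(zb); d=RL.T@(f-f0); print(zb,d.round(1),np.round(manip.current_ft_torque(),2),round(manip.current_grip_width(),3))
    if np.linalg.norm(d)>15: print('stop');break
snap('wrist','pics/d1.png')
im=cv2.imread('pics/d1.png'); cv2.imwrite('pics/d1_b.png',cv2.resize(im,None,fx=1.55,fy=1.55))
print(manip.current_time())
from held import *
held('d1',zb,C,A,'pics/d1_bore.png')
E
```

```text
[-0.1  0.6 -5.5]
0.101 [ 0.3  0.2 -0.5] [ 0.01 -0.01 -0.06] 0.573
0.099 [ 0.  -0.7  0.9] [-0.03 -0.03 -0.02] 0.57
0.097 [-0.1 -2.1 -0.2] [0.02 0.01 0.06] 0.572
0.095 [-0.1 -0.3  0.4] [-0.   -0.02  0.  ] 0.574
0.093 [-0.2 -0.5  0.2] [-0.01 -0.01 -0.07] 0.575
0.091 [-0.1 -1.2  0.9] [0.01 0.01 0.04] 0.572
0.0895 [-0.6  0.9  0.8] [-0.01  0.    0.03] 0.574
24.6833
rim 5919 ((-0.3272113800048828, -0.7242774963378906), (41.74678039550781, 73.38269805908203), 0.12271101772785187)
rim z 0.1097939823206091 slopes [-3.37776651e-03 -1.16896214e-05]
flange z 4534 0.01216243129049601 slopes [-0.00139594 -0.00259409] edges x [-0.07030017] y [-0.0400581   0.03908321]
front edge [-0.0003021  -0.07030358]
```

View pics/d1_b.png

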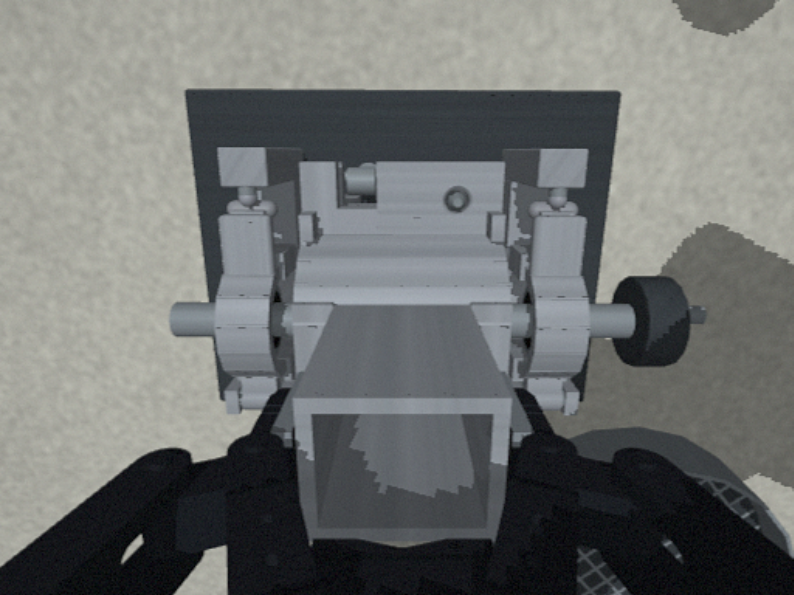

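The dowel sits inside the front bore at (457,199), with no side load. Now I press down.

```bash
python3 - <<'E'
from down import *
f0=np.array([-.1,.6,-5.5])
for zb in np.arange(.0885,.0795,-.0005):
    f=go(zb,.015); d=RL.T@(f-f0)
    print(round(zb,4),d.round(1),round(manip.current_ee_pos()[2]-OFF,5),round(manip.current_grip_width(),3))
    if d[2]>34: break
manip.dwell(.5)
print((np.array(manip.current_force())-f0).round(1),np.round(manip.current_ft_torque(),2),manip.current_ee_pos()[2]-OFF)
snap('wrist','pics/e1.png');snap('scene','pics/e1s.png')
im=cv2.imread('pics/e1.png'); cv2.imwrite('pics/e1_b.png',cv2.resize(im,None,fx=1.55,fy=1.55))
print(manip.current_time(),zb)
from held import *
held('e1',.085,C,A,'pics/e1_bore.png')
P,m=cloud(load('e1')); L=P[m].copy(); L[:,:2]=(L[:,:2]-C)@RL[:2,:2]
for s in(1,-1):
    T=L[(abs(L[:,1]-s*.066)<.008)&(L[:,2]>.08)&(L[:,2]<.16)&(L[:,0]>-.045)&(L[:,0]<-.028)]; print('tab',s,len(T),np.median(T[:,2]))
E
```

```text
0.0885 [-0.1 -1.3  0.3] 0.08855 0.573
0.088 [ 0.7 -0.8  3. ] 0.08818 0.574
0.0875 [-0.7 -0.2  4.1] 0.08773 0.574
0.087 [ 0.  -0.2  6.9] 0.08724 0.574
0.0865 [-0.4  0.3  8. ] 0.08677 0.573
0.086 [-1.  -0.4 10.2] 0.08627 0.569
0.0855 [-1.8  0.1 11.8] 0.08594 0.575
0.085 [-1.9 -0.1 13. ] 0.08561 0.577
0.0845 [-1.5  0.7 15.2] 0.08526 0.575
0.084 [-3.4  0.9 16. ] 0.08495 0.574
0.0835 [-4.   1.2 19.4] 0.08477 0.574
0.083 [-7.1  1.6 23.8] 0.0847 0.573
0.0825 [-9.   1.4 29. ] 0.08466 0.575
0.082 [-10.2   2.5  32.5] 0.08466 0.573
0.0815 [-12.3   3.2  37.5] 0.08463 0.577
[-13.1   2.2  37.6] [1.23 2.26 0.12] 0.08463542384045253
29.0333 0.08149999999999999
rim 5836 ((-0.2203693389892578, 0.6726226806640625), (41.28738021850586, 78.19059753417969), 0.1477196365594864)
rim z 0.10965569340122691 slopes [-3.32326883e-03 -1.62539484e-05]
flange z 4471 0.012029223519986476 slopes [0.00401397 0.00162979] edges x [-0.06996678] y [-0.04017354  0.03897106]
front edge [-0.00021898 -0.06997229]
tab 1 654 0.09569491450568929
tab -1 659 0.09575181330512449
```

View pics/e1_b.png

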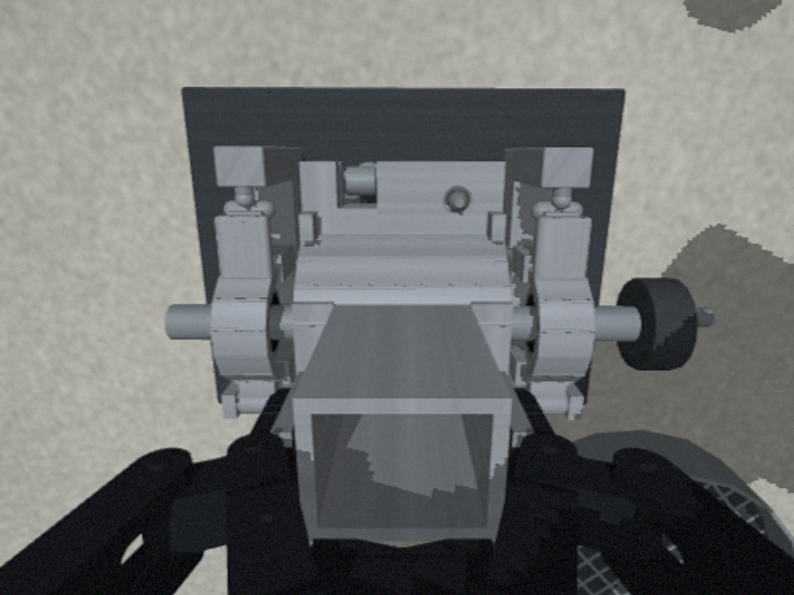

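```bash
python3 - <<'E'
from down import *
f0=np.array([-.1,.6,-5.5])
def st(t):
    R=RT.T@manip.current_tcp_rot(); p=np.array(manip.current_ee_pos()); l=RL.T@(p-W(0,0,0))
    F=np.mean([manip.current_force() for _ in range(5)],0);M=np.mean([manip.current_ft_torque() for _ in range(5)],0)
    print(t,'F',(RL.T@(F-f0)).round(1),'M',(RL.T@M).round(2),'rot mrad',np.round([R[2,1]*1e3,R[0,2]*1e3,R[1,0]*1e3],2),'tcp',(l*1e3).round(2))
st('now')
for dx,zb in [(-.0006,.0815),(-.0012,.0815),(-.0018,.0815)]:
    f=go(zb,.015,dx,0); manip.dwell(.15); st(dx)
    if (RL.T@(f-f0))[0]>-2.5: break
print(manip.current_time())
E
```

```text
now F [-12.5   2.6  37.3] M [1.5  1.98 0.06] rot mrad [ 0.13 -1.39 -0.6 ] tcp [  0.19  -0.16 153.61]
-0.0006 F [-8.   3.  35.4] M [1.51 1.42 0.08] rot mrad [ 0.13 -2.84 -0.8 ] tcp [  0.23  -0.16 153.61]
-0.0012 F [-3.3  4.3 32.3] M [1.56 0.97 0.06] rot mrad [ 0.11 -4.26 -1.03] tcp [ 2.3000e-01 -1.4000e-01  1.5366e+02]
-0.0018 F [ 1.3  3.7 30.2] M [1.57 0.44 0.02] rot mrad [ 0.15 -5.61 -1.26] tcp [ 2.1000e-01 -1.5000e-01  1.5368e+02]
30.2333
```

```bash
cat >> down.py <<'E'
from scipy.spatial.transform import Rotation as Ro
f0=np.array([-.1,.6,-5.5])
def st(t):
    R=RT.T@manip.current_tcp_rot(); p=np.array(manip.current_ee_pos()); l=RL.T@(p-W(0,0,0))
    F=np.mean([manip.current_force() for _ in range(5)],0);M=np.mean([manip.current_ft_torque() for _ in range(5)],0)
    print(t,'F',(RL.T@(F-f0)).round(1),'M',(RL.T@M).round(2),'rot mrad',np.round([R[2,1]*1e3,R[0,2]*1e3,R[1,0]*1e3],2),'tcp',(l*1e3).round(2))
def cmd(zb,dx=0,dy=0,rx=0,ry=0):
    Rt=RL@Ro.from_rotvec([rx,ry,0]).as_matrix()@RL.T@RT
    manip.move_l(W(dx,dy,zb+OFF),Rt,max_speed=.015); manip.dwell(.15)
E
python3 - <<'E'
from down import *
for a in [(.0815,-.0012,0,0,0),(.0815,-.0012,0,0,.004),(.0815,-.0012,0,.004,.004),(.0815,-.0012,-.0005,.004,.004)]:
    cmd(*a); st(a)
print(manip.current_time())
E
```

```text
(0.0815, -0.0012, 0, 0, 0) F [-4.2  3.1 33.9] M [1.48 1.03 0.1 ] rot mrad [ 0.17 -4.17 -1.  ] tcp [  0.2   -0.16 153.63]
(0.0815, -0.0012, 0, 0, 0.004) F [-6.5  3.5 33.4] M [1.58 0.78 0.07] rot mrad [ 0.22 -0.19 -0.98] tcp [ 1.3000e-01 -1.5000e-01  1.5366e+02]
(0.0815, -0.0012, 0, 0.004, 0.004) F [-6.   5.6 33.1] M [ 0.75  0.85 -0.06] rot mrad [-0.08 -0.1   2.42] tcp [ 1.1000e-01 -2.4000e-01  1.5363e+02]
(0.0815, -0.0012, -0.0005, 0.004, 0.004) F [-5.9  7.2 34.7] M [ 1.23  0.87 -0.14] rot mrad [-0.1   0.05  3.14] tcp [ 1.0000e-01 -3.2000e-01  1.5366e+02]
31.8333
```

```bash
python3 - <<'E'
from down import *
for a in [(.0815,-.0012,.0005,.004,.004),(.0815,-.0014,.001,.004,.004)]:
    cmd(*a); st(a)
snap('wrist','pics/g0.png'); snap('wrist','pics/g1.png'); snap('wrist','pics/g2.png')
print(manip.current_time())
from ortho import *
S=[]
for k in range(3):
    P,m=cloud(load(f'g{k}')); L=P[m].copy(); L[:,:2]=(L[:,:2]-C)@RL[:2,:2]; S.append(L)
L=np.concatenate(S)
def pl(q): 
    A_=np.c_[q[:,:2],np.ones(len(q))]; return np.linalg.lstsq(A_,q[:,2],rcond=None)[0]
def z(n,x0,x1,y0,y1,h,t=.003):
    q=L[(L[:,0]>x0)&(L[:,0]<x1)&(L[:,1]>y0)&(L[:,1]<y1)&(abs(L[:,2]-h)<t)]; print(n,len(q),(np.median(q[:,2])*1e3).round(2))
z('tab+',-.045,-.028,.058,.074,.096);z('tab-',-.045,-.028,-.074,-.058,.096)
z('flange+',-.068,-.05,.028,.038,.097);z('flange mid',-.068,-.05,-.01,.012,.097);z('flange-',-.068,-.05,-.038,-.028,.097)
z('plate',-.09,-.082,-.1,0,.01,.006);z('plate+',-.09,-.082,0,.1,.01,.006)
z('rim front',-.0195,-.017,-.02,.02,.195);z('rim rear',.017,.0195,-.02,.02,.195)
E
```

```text
(0.0815, -0.0012, 0.0005, 0.004, 0.004) F [-6.1  2.7 30.9] M [ 0.3   0.84 -0.09] rot mrad [-0.05 -0.36  1.63] tcp [ 1.5000e-01 -1.9000e-01  1.5364e+02]
(0.0815, -0.0014, 0.001, 0.004, 0.004) F [-4.3 -1.1 30.4] M [ 0.02  0.63 -0.1 ] rot mrad [ 0.08 -1.    0.88] tcp [ 1.5000e-01 -1.8000e-01  1.5365e+02]
32.7833
tab+ 1971 95.72
tab- 1974 95.75
flange+ 1454 97.05
flange mid 3222 97.01
flange- 1460 96.98
plate 3513 9.96
plate+ 3531 10.01
rim front 2122 195.02
rim rear 1355 194.96
```

The front flange top reads 97.0 mm across its width and the rim 195.0 mm front and rear, so the castings meet. I'll take one last look at the surroundings, then hand in.

```bash
python3 - <<'E'
from down import *
snap('top','pics/t9.png')
for n in ['sieve','tin','jar','brush']: print(n,np.round(manip.look_for('top',n)[0]['at'],3))
st('final'); print(manip.current_grip_width(),manip.current_time())
manip.sign_off()
E
```

```text
sieve [0.769 0.025 0.023]
tin [ 0.379 -0.011  0.03 ]
jar [0.611 0.442 0.113]
brush [ 0.57  -0.46   0.016]
final F [-4.5 -1.1 30.4] M [-0.05  0.67  0.01] rot mrad [-0.08 -0.91  0.91] tcp [ 1.6000e-01 -1.0000e-01  1.5362e+02]
0.5736666690238424 33.0333
the job is handed in; nothing more can be done
```

View pics/t9.png

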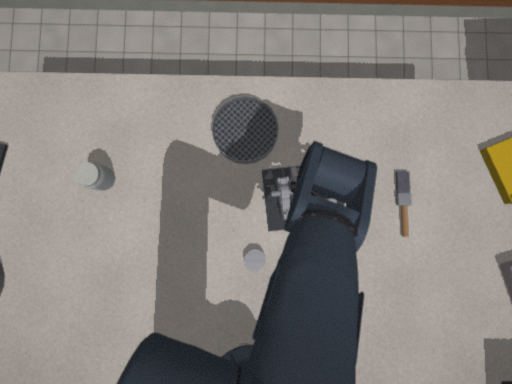

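The job is handed in at about 33 s, with the arm still holding the upper half pressed shut. The final top view shows it over the lower half, with the sieve (245,130), tin (254,260), jar (90,175) and brush (403,200) where they were.

- **Caps:** I pressed the left cap and then the right until each met a hard stop. Both stayed shut on their own, with the tabs at 95.7 mm before and after the housing went on (96 mm is nominal). I didn't catch the snap itself in the force readings; I judged it from the tab heights and the hard stop.
- **Housing fit:** I gripped the upper half by its feed neck and lowered it onto the dowels with almost no side load. The front dowel was visible inside its bore.
- **Pressing:** The force rose at about 4.5 N per mm and then stiffened sharply where metal met metal. The hold is about 30 N more than when the housing hung free in the gripper; closing the seal takes about 18 N of that.
- **Flatness:** The front flange top reads 97.0 mm across its full width, which is exactly 85 + 12 mm. The neck rim is level at 195.0 mm front and rear.
- **What I couldn't check:** The rear flange was out of view, so its closure is inferred from the level neck rim. A small leftover side load of about 4.5 N and a moment of 0.7 N m remain after I eased out most of what the pressing caused.

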